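Stand the misplaced screwdriver upright in the tool cup

TASK

The yellow screwdriver was put back in the wrong place: draw it out of its tube in the slanted tool stand and stand it upright, tip down, in the round steel cup. Lower it in until the tip is almost at the bottom of the cup before you let go; it may then lean on the rim. Leave the red screwdriver in the stand and do not shift the tape measure or the red hex key block.

Things in the scene. Friction and masses are not known exactly. Their poses are not given: they have to be found in the camera images.
- yellow_driver: loose screwdriver, 172 mm, 0.09 kg. Its y axis runs from tip to handle; origin midway, long axis at x = 0, z = +0.0125. Yellow handle 28 (x) by 25 (z) mm, y = +0.001 to +0.086; collar 15 mm thick, y = -0.010 to +0.001; shaft 5.6 mm thick to the tip at y = -0.086. Starts in either tube of the stand: shaft and collar inside, handle resting on the mouth, leaning up to the robot's right
- yellow_tip (a point): the tip of the yellow screwdriver's shaft, on its axis
- red_driver: screwdriver with red handle, 228 mm long, same axes (handle 28 by 25 mm, y = +0.014 to +0.114; tip at y = -0.114); it stands in the other tube of the stand and stays there
- stand: slanted tool stand, fixed; steel base plate 140 (x) by 160 (y) by 12 mm, origin at the centre of its underside. Two aluminium tubes at y = -0.045 and +0.045 lean 30 degrees from vertical toward its -x (the robot's near right): 26 mm outside, 19 mm inside diameter, 115 mm deep, mouth centres at x = -0.023, z = 0.120. The screwdrivers fit loosely: their lean differs by up to 8 degrees
- cup: round steel cup standing upright, fixed to the bench, 94 mm high, 44 mm outside and 38 mm inside diameter, on a dark round foot 84 mm in diameter. Origin at the centre of its underside.
- cup_floor (a point): centre of the cup's inner floor, 19 mm above the bench and 75 mm below the rim
- cup_rim (a point): centre of the cup's mouth, 94 mm above the bench
- tape: yellow and black tape measure lying on the bench, 68 by 76 by 37 mm, origin at the centre of its underside; a bystander
- hex_block: red folding hex key block lying on the bench, 28 by 95 by 23 mm, origin at the centre of its underside, long along y; a bystander
- sharpener: orange sharpening machine with a dark top, standing fixed in the middle of the bench just left of the stand, origin under it; taller than 0.25 m, about 0.25 m wide (y), its front face about 0.16 m nearer the robot than its origin: an arm that swings from left to right must pass in front of it, drawn in and high
Not all that is in view belongs to the job. What is shaped like the cup but green is not meant.

How it is judged:
On the way:
1. the yellow screwdriver is lowered into the cup, still held, its tip less than 25 mm above the cup's floor (horizontal distance between yellow_tip and cup_floor below 0.02 m and z of yellow_tip in the frame of cup_floor below 0.025 m and contact force between the fingers and yellow_driver above 1 N), for 0.1 s.
At the end, for the whole second after the job is handed in: The yellow screwdriver stands tip down in the cup, its tip at the floor (less than 15 mm above it), its handle up and less than 0.5 rad (29 degrees) from vertical, at rest; the red screwdriver is still in its tube, within 30 mm of where it was (horizontal distance between yellow_tip and cup_floor below 0.02 m and z of yellow_tip in the frame of cup_floor below 0.015 m and angle between yellow_driver's own y axis and vertical below 0.5 rad and linear speed of yellow_driver below 0.03 m/s and distance of red_driver from where it was at the start of the episode below 0.03 m); the robot touches nothing.
It fails at once if the red screwdriver is moved by more than 30 mm (distance of red_driver from where it was at the start of the episode above 0.03 m).
It fails at once if the tape measure or the hex key block is shifted by more than 30 mm (distance of any of tape, hex_block from where it was at the start of the episode above 0.03 m).
It also fails if it takes over 42 s, if anything falls off the work surface, if the arm or the gripper's body presses on something with over 40 N, if the wrist force passes 120 N, or if a joint passes its speed limit or range.

ROBOT

A 7-joint arm with a two-finger parallel gripper is mounted at the origin on a cart in front of the work surface, level with it; the furniture and walls round the work are solid. World frame = base frame: x ahead of the robot, y to its left, z up, the work surface at z = 0. Lengths are in m, angles in rad, forces in N, time in s.
With the tool pointing down it reaches from about 0.425 to 0.875 m from the base axis. Payload 4.7 kg.
Tool frame: the origin (TCP) lies midway between the tips of the shut fingers; the grasp point (between the pads) lies 19 mm behind it; z points along the fingers, y is the line along which they close (so a half turn about z gives the same grasp; the last joint's range is limited). The gripper opens to 87 mm and grips with 3 to 60 N. Pads are 19 mm wide; open, the fingers measure 117 mm over their backs; the gripper's body (75 mm by 190 mm) begins 51 mm behind the grasp point.
Start: joints at [-1.295, 0.321, -0.07, 1.45, 0.023, 1.371, -0.057], TCP at [0.168, 0.628, 0.223] pointing down, gripper open.
Joint ranges: [-2.86, 2.86], [-0.3, 2.09], [-1.38, 1.24], [0.06, 2.45], [-1.56, 4.7], [0.09, 2.05], [-2.69, 2.69]. Speed limits (rad/s): [2.57, 2.57, 3.14, 3.14, 3.14, 3.14, 3.14].

INTERFACE

Orientations are given as a rotation vector (axis times angle).
In Python, from bench import ctrl gives the robot as it stands. The module is installed in compiled form; this text tells all that it offers.
- The arm moves only by the shell command python3 -m handwheel 'ROWS' [FORCE]. ROWS is JSON, a list of rows, each a list of 7 numbers: the finger opening in m, from 0 to 0.087, then the shift along the tool's x, y, z in m, then the turn, a rotation vector about the tool's x, y, z in degrees. A call has 1 to 12 rows; each row shifts and turns the commanded pose from where the row before left it, along the tool's axes as they then stand; what a row does not reach is not made up. A row lasts 1/8 s, in which the tool goes at most 62.5 mm and 10.7 degrees, less where a joint would pass 70% of its speed; a pose out of reach is approached as far as the arm can. A call is refused whole if a number of a shift passes 0.0625 or a number of a turn 10.7, either way. A call with a gripper value outside its range is refused whole. The fingers move at their own pace and stop on an object; FORCE is the grip in N (left out, the last holds). Time passes only in rows, so rows that do not move let the fingers close. It gives the time, the measured TCP pose, the force, the opening and the grip force at its end, in the units of the state.
- ctrl.get_state(): the state, without advancing time (a new reading comes with each control period).
- ctrl.get_image(name): name is "side" or "top"; returns (picture, depth): 480x640x3 uint8, blue, green, red; 480x640 float32, m along the optical axis (not along the pixel's ray), 0 where there is no reading.
- ctrl.camera_info(name): a dict with "intrinsics" (3x3 intrinsics, pixels), "D" ([k1, k2, p1, p2, k3] as OpenCV has them; the pictures are not rectified), "R" (3x3) and "t" (3): a world point X has camera coordinates R X + t. Camera axes: x right, y down, z forward; pixel columns grow to the right and rows downward; lengths in m; the calibration is good to about 2 mm. A picture is of the moment at which its call begins. camera_info takes no time and is no camera call.
- ctrl.close_job(): hands the job in; it is judged then, once.
The state is a dict: "time": time; "joint_positions": joint angles; "qd": joint speeds; "joint_torque": joint torques, N m; "position": TCP position; "tool_rot": TCP orientation; "ft_force": force on the tool from outside, world axes, zero at the start; "torque": the same for the moment, N m; "grip_width": opening from 0.0 (shut) to 1.0 (fully open); "grip_force": force on a finger pad.
Only numpy, scipy, OpenCV 4.12 (cv2) and the standard library are available. Lean on these libraries where they do the work, as an engineer would, in place of code of your own. Each camera call takes 0.05 s, during which the arm holds its last target. There are 200 camera calls.

## Working session

There is one attempt and no reset: what is moved stays moved. The work goes in short steps, Python scripts to look and compute and a shell command to move; the robot and the scene stay as the last step left them, time stands still between calls to the robot, and variables do not carry over. Pictures are saved under pics/ and viewed, at most 10 in all, crops included, and the job is handed in when it is done.

```bash
mkdir -p pics; cat > h.py <<'E'
import numpy as np, cv2
from scipy.spatial.transform import Rotation as Ro
from bench import ctrl
def snap(n,f):
    im,d=ctrl.get_image(n); cv2.imwrite(f'pics/{f}.png',im); np.save(f'pics/{f}.npy',d); return im,d
def cam(n):
    c=ctrl.camera_info(n); return [np.array(c[k],float) for k in("intrinsics","D","R","t")]
def ray(n,uv):
    K,D,R,t=cam(n); p=cv2.undistortPoints(np.array(uv,float).reshape(-1,1,2),K,D).reshape(-1,2)
    return -R.T@t, np.c_[p,np.ones(len(p))]@R   # cam centre, world dirs per unit depth
def pts(n,d,uv):
    c,r=ray(n,uv); uv=np.array(uv,int); return c+r*d[uv[:,1],uv[:,0]][:,None]
def tri(uv1,uv2,n1='side',n2='top'):
    c1,r1=ray(n1,[uv1]);c2,r2=ray(n2,[uv2]); A=np.c_[r1[0],-r2[0]]; s=np.linalg.lstsq(A,c2-c1,rcond=None)[0]
    a=c1+s[0]*r1[0];b=c2+s[1]*r2[0]; return (a+b)/2,np.linalg.norm(a-b)
def cloud(n,d):
    v,u=np.nonzero(d>0); return np.c_[u,v],pts(n,d,np.c_[u,v])
E
python3 - <<'E'
from h import *
for n in('side','top'):
    snap(n,n+'0'); K,D,R,t=cam(n); print(n,K[0,0],D,-R.T@t,R[2])
s=ctrl.get_state();print(s)
E
```

```text
side 445.905585864503 [-0.06850086  0.          0.          0.          0.        ] [ 0.2861769  -0.73031429  0.75297904] [ 0.30787351  0.59186125 -0.74492561]
top 558.3632713263606 [-0.10008618  0.          0.          0.          0.        ] [ 0.46409939 -0.18613372  1.06247524] [ 0.0856991  -0.01932456 -0.99613364]
{'time': 0.1, 'joint_positions': array([-1.29489883,  0.32176552, -0.07005837,  1.45152669,  0.02257661,
        1.37079837, -0.05690057]), 'qd': array([-0.00015883, -0.00092499, -0.00077376, -0.00364814, -0.00082602,
       -0.00047984,  0.0010124 ]), 'joint_torque': array([ 5.86337762e-06, -4.92570090e+01, -4.05628989e-01, -3.13401604e+01,
       -6.40608394e-02,  3.96187697e-02,  8.15080193e-05]), 'position': array([0.16816025, 0.6273701 , 0.22157307]), 'tool_rot': array([-4.10042490e-01, -3.11456902e+00,  2.67882992e-03]), 'ft_force': array([-0.01913354, -0.48733454,  0.52392986]), 'torque': array([0.05292546, 0.04949697, 0.00213821]), 'grip_force': 0.0, 'grip_width': 1.0018559426678233}
```

View pics/side0.png

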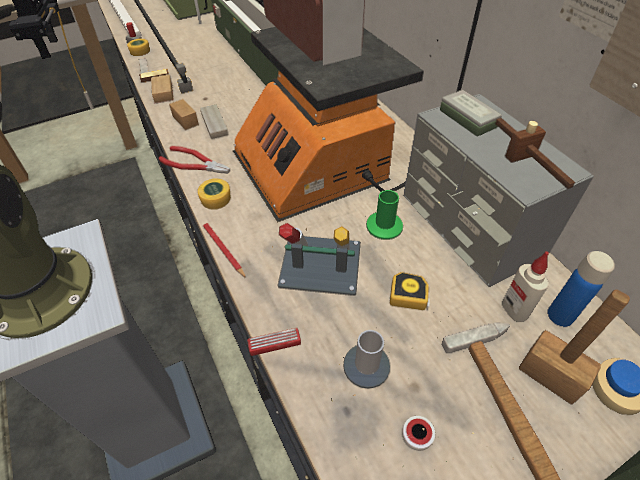

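View pics/top0.png

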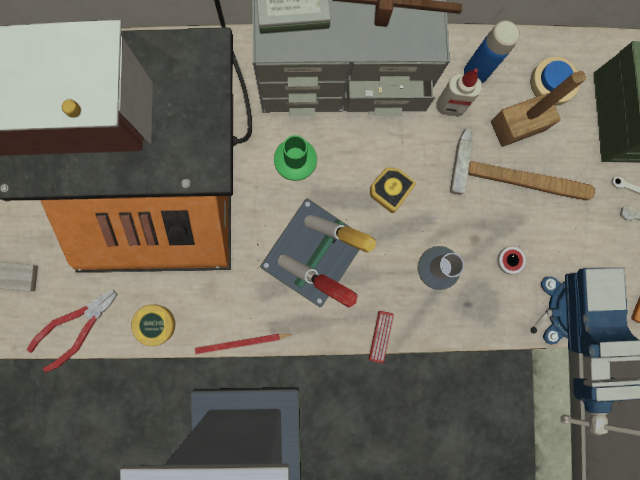

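The views show the stand at top (312,252) / side (320,264). It holds the yellow handle at top (355,240) / side (342,235), and the red handle at top (335,290) / side (290,232).

Cup candidates are the grey steel one at top (441,266) / side (367,358) and the green one at top (295,157) / side (386,215). The grey steel one on the dark foot fits the description. For yellow objects, the handle in the stand is the driver. The tape at top (393,189) and the yellow tin at (152,325) are not.

Next I'll measure these and confirm them in an enlarged crop.

```bash
python3 - <<'E'
from h import *
A=cv2.imread('pics/side0.png');B=cv2.imread('pics/top0.png')
a=cv2.resize(A[200:400,260:440],None,fx=2.2,fy=2.2,interpolation=2);b=cv2.resize(B[190:310,250:480],None,fx=1.7,fy=1.7,interpolation=2)
o=np.zeros((450,800,3),np.uint8);o[:440,:396]=a[:440,:396];o[:204,400:791]=b[:204,:391]
cv2.imwrite('pics/crop1.png',o)
reg={'side':(325,360,222,250),'top':(330,380,222,256)}
for n,I in(('side',A),('top',B)):
    d=np.load(f'pics/{n}0.npy');hsv=cv2.cvtColor(I,cv2.COLOR_BGR2HSV)
    u0,u1,v0,v1=reg[n];m=np.zeros(I.shape[:2],bool);m[v0:v1,u0:u1]=1
    m&=(hsv[...,0]>15)&(hsv[...,0]<35)&(hsv[...,1]>140)
    v,u=np.nonzero(m&(d>0));P=pts(n,d,np.c_[u,v]);P=P[(P[:,2]>.09)]
    c=P.mean(0);w=np.linalg.svd(P-c)[2][0];s=(P-c)@w
    print(n,'yellow',len(P),c,w,s.min(),s.max(),P.min(0),P.max(0))
    uv,C=cloud(n,d)
    # cup rim: points with z 0.085-0.1 near cup
    g,_=ray(n,[(367,358)] if n=='side' else [(441,266)])
    sel=(np.abs(C[:,2]-.092)<.006)&(C[:,0]>.3)&(C[:,0]<.6)&(C[:,1]<-.3)&(C[:,1]>-.52)
    Q=C[sel]; print('rim',len(Q),Q.min(0),Q.max(0),(Q.min(0)+Q.max(0))/2)
    f=pts(n,d,[(367,352),(367,375)] if n=='side' else [(447,266),(430,270)]);print(f)
E
```

```text
side yellow 213 [ 0.54920093 -0.30083055  0.17959678] [-0.31234276 -0.18851451  0.93107695] -0.05402069120235773 0.012424911521123828 [ 0.53601431 -0.31167514  0.13011106] [ 0.57223074 -0.28359344  0.1929704 ]
rim 231 [ 0.49631457 -0.47963849  0.0862092 ] [ 0.53992161 -0.43553336  0.09617428] [ 0.51811809 -0.45758593  0.09119174]
[[ 0.50332674 -0.47118945  0.09292732]
 [ 0.5067254  -0.47705278  0.01297073]]
top yellow 526 [ 0.55954757 -0.27920834  0.16831049] [-0.36523386 -0.52369955  0.76963823] -0.05629069759979913 0.03345680011652961 [ 0.53714029 -0.30769902  0.11874451] [ 0.58417391 -0.25379792  0.19620439]
rim 173 [ 0.49661018 -0.47897504  0.08608586] [ 0.53904697 -0.43413833  0.09752649] [ 0.51782857 -0.45655669  0.09180617]
[[ 0.51992414 -0.46758842  0.02111581]
 [ 0.51302829 -0.43485439  0.02070248]]
```

View pics/crop1.png

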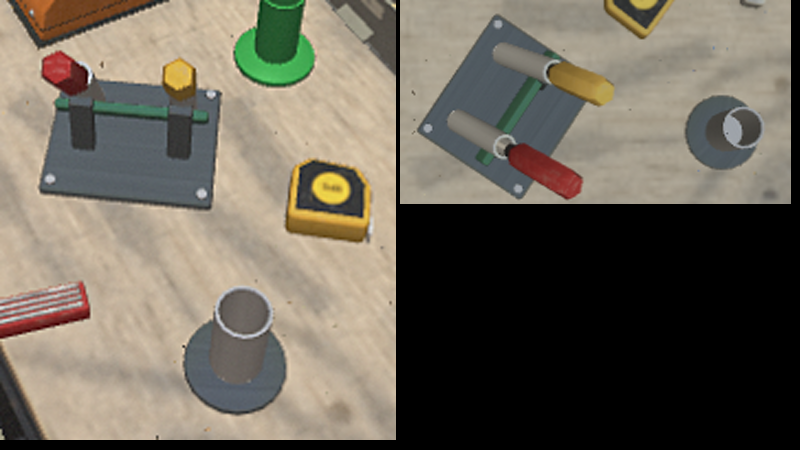

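The crop confirms both targets. The yellow handle is in the far-right tube at crop (180,78) / (582,84), and the open grey steel cup is at crop (243,310) / (742,128). The green one is a different object. Now I'll fit the handle axis and measure the stand and the obstacles.

```bash
cat > m.py <<'E'
from h import *
from scipy.optimize import least_squares
def yel(n,I,d,reg,zmin=.11):
    hsv=cv2.cvtColor(I,cv2.COLOR_BGR2HSV);u0,u1,v0,v1=reg;m=np.zeros(I.shape[:2],bool);m[v0:v1,u0:u1]=1
    m&=(hsv[...,0]>15)&(hsv[...,0]<35)&(hsv[...,1]>140)&(d>0)
    v,u=np.nonzero(m);P=pts(n,d,np.c_[u,v]);return P[P[:,2]>zmin]
def cyl(P,w0,c0,r=.013):
    def f(p):
        w=np.array([p[2],p[3],1]);w/=np.linalg.norm(w)
        q=P-np.array([p[0],p[1],c0[2]]);return np.linalg.norm(np.cross(q,w),axis=1)-r
    p=least_squares(f,[c0[0],c0[1],w0[0]/w0[2],w0[1]/w0[2]],loss='soft_l1',f_scale=.002)
    w=np.array([p.x[2],p.x[3],1]);w/=np.linalg.norm(w);c=np.array([p.x[0],p.x[1],c0[2]])
    s=(P-c)@w;return c,w,np.percentile(s,[1,99]),np.sqrt(np.mean(f(p.x)**2))
E
python3 - <<'E'
from m import *
reg={'side':(325,360,222,250),'top':(330,380,222,256)}
Ps=[];C=[]
for n in('side','top'):
    I=cv2.imread(f'pics/{n}0.png');d=np.load(f'pics/{n}0.npy');Ps.append(yel(n,I,d,reg[n]));C.append(cloud(n,d)[1])
w0=np.array([-.35,-.4,.85]);c0=np.array([.555,-.285,.16])
for P in (Ps[0],Ps[1],np.vstack(Ps)):
    c,w,s,e=cyl(P,w0,c0);print('axis c',c,'w',w,'top end',c+w*s[1],'bot',c+w*s[0],'rms',e,'lean',np.degrees(np.arccos(w[2])),'az',np.degrees(np.arctan2(w[1],w[0])))
print('tri end',tri((340,231),(371,243)))
T=C[1];m=(np.abs(T[:,2]-.012)<.004)&(abs(T[:,0]-.55)<.16)&(abs(T[:,1]+.2)<.16)
pl=T[m][:,:2].astype(np.float32)
r=cv2.minAreaRect(pl);print('plate',r,cv2.boxPoints(r).tolist())
for nm,(u,v) in dict(tape=(393,189),hex=(381,337),green=(295,150),red=(350,297)).items(): print(nm,pts('top',np.load('pics/top0.npy'),[(u,v)]))
A=np.vstack(C)
m=(A[:,1]>-.1)&(A[:,1]<.35)&(A[:,0]>.3)&(A[:,0]<1)
for z0 in np.arange(.02,.6,.05):
    q=A[m&(abs(A[:,2]-z0)<.025)&(A[:,1]>-.06)]
    if len(q)>20:print('z%.2f'%z0,np.percentile(q,[1,99],axis=0).round(3).tolist())
E
```

```text
axis c [ 0.55792566 -0.28625554  0.16      ] w [-0.19747878 -0.45590623  0.8678431 ] top end [ 0.55102422 -0.30218843  0.19032915] bot [ 0.56310973 -0.27428741  0.137218  ] rms 0.004396053925489757 lean 29.791047220761882 az -113.42016555935592
axis c [ 0.55929023 -0.28462639  0.16      ] w [-0.30343756 -0.48609321  0.81953586] top end [ 0.54839799 -0.30207526  0.18941818] bot [ 0.57235009 -0.26370509  0.12472743] rms 0.0023537992294729807 lean 34.961641075912375 az -121.97395221116824
axis c [ 0.5593556  -0.28476364  0.16      ] w [-0.29570407 -0.48524657  0.82285775] top end [ 0.54872176 -0.30221364  0.18959086] bot [ 0.57171807 -0.26447698  0.12559886] rms 0.0031482969900554565 lean 34.628102990629436 az -121.35768302995297
tri end (array([ 0.54787642, -0.30104104,  0.19352096]), np.float64(0.0026064371855150444))
plate ((0.5494104623794556, -0.1988941878080368), (0.3167731463909149, 0.3215298354625702), 88.96715545654297) [[0.38581666350364685, -0.35435715317726135], [0.7072942852973938, -0.3601529002189636], [0.7130042314529419, -0.043431222438812256], [0.39152663946151733, -0.037635475397109985]]
tape [[ 0.66580317 -0.3672354   0.03460715]]
hex [[ 0.39015348 -0.33825521  0.02204909]]
green [[ 0.74723027 -0.18453575  0.01905672]]
red [[ 0.46526536 -0.26477751  0.21120172]]
z0.02 [[0.358, -0.059, -0.004], [0.953, 0.347, 0.042]]
z0.07 [[0.533, -0.059, 0.046], [0.815, 0.233, 0.094]]
z0.12 [[0.567, -0.059, 0.096], [0.815, 0.233, 0.145]]
z0.17 [[0.609, -0.058, 0.145], [0.822, 0.231, 0.193]]
z0.22 [[0.664, 0.0, 0.195], [0.814, 0.217, 0.218]]
z0.27 [[0.608, -0.052, 0.291], [0.611, 0.228, 0.295]]
z0.32 [[0.609, -0.059, 0.3], [0.844, 0.225, 0.343]]
z0.37 [[0.668, 0.009, 0.346], [0.767, 0.251, 0.394]]
z0.42 [[0.668, 0.009, 0.395], [0.768, 0.171, 0.443]]
z0.47 [[0.662, 0.013, 0.451], [0.787, 0.156, 0.476]]
```

```bash
cat > plan.py <<'E'
from h import *
def Rz(yaz,w=(0,0,1)):   # tool z=-w, tool y nearest to azimuth yaz
    z=-np.array(w,float);z/=np.linalg.norm(z);h=np.array([np.cos(np.radians(yaz)),np.sin(np.radians(yaz)),0])
    y=h-z*(h@z);y/=np.linalg.norm(y);return np.c_[np.cross(y,z),y,z]
def plan(wps,step=.05,ang=10.,start=None):
    s=ctrl.get_state()
    p,R=start if start else (np.array(s['position']),Ro.from_rotvec(s['tool_rot']).as_matrix())
    print('t',round(s['time'],2),'pos',np.round(s['position'],4),'w',np.round(-R[:,2],3),'yaz',np.degrees(np.arctan2(R[1,1],R[0,1])).round(1))
    for q,Q in wps:
        q=np.array(q,float);rv=(Ro.from_matrix(R).inv()*Ro.from_matrix(Q)).as_rotvec()
        n=int(max(1,np.ceil(np.linalg.norm(q-p)/step-1e-6),np.ceil(np.degrees(np.linalg.norm(rv))/ang-1e-6)))
        print('--',n,'rows to',q)
        for i in range(n):
            sh=R.T@(q-p)/(n-i); tv=(Ro.from_matrix(R).inv()*Ro.from_matrix(Q)).as_rotvec()/(n-i)
            sh=np.round(sh,3 if n>1 else 4);td=np.round(np.degrees(tv),1);print([*sh.tolist(),*td.tolist()])
            p=p+R@sh;R=R@Ro.from_rotvec(np.radians(td)).as_matrix()
E
python3 - <<'E'
from plan import *
plan([((.30,.38,.31),Rz(72)),((.43,.14,.32),Rz(68)),((.445,-.05,.32),Rz(64)),((.46,-.32,.30),Rz(58.5))])
E
```

```text
t 0.1 pos [0.1682 0.6274 0.2216] w [0.    0.002 1.   ] yaz 75.0
-- 6 rows to [0.3  0.38 0.31]
[-0.032, -0.034, -0.015, -0.0, 0.0, 0.5]
[-0.032, -0.034, -0.015, -0.0, 0.0, 0.5]
[-0.033, -0.034, -0.015, -0.0, 0.0, 0.5]
[-0.033, -0.033, -0.014, -0.0, 0.0, 0.5]
[-0.033, -0.033, -0.015, -0.0, 0.0, 0.5]
[-0.033, -0.033, -0.014, -0.1, 0.0, 0.5]
-- 6 rows to [0.43 0.14 0.32]
[-0.033, -0.031, -0.002, 0.0, 0.0, 0.7]
[-0.033, -0.031, -0.002, 0.0, 0.0, 0.7]
[-0.034, -0.031, -0.002, 0.0, 0.0, 0.6]
[-0.034, -0.03, -0.001, 0.0, 0.0, 0.7]
[-0.034, -0.03, -0.002, 0.0, 0.0, 0.6]
[-0.035, -0.029, -0.001, 0.0, 0.0, 0.7]
-- 4 rows to [ 0.445 -0.05   0.32 ]
[-0.021, -0.043, -0.0, 0.0, 0.0, 1.0]
[-0.022, -0.042, -0.0, 0.0, 0.0, 1.0]
[-0.023, -0.042, -0.0, 0.0, 0.0, 1.0]
[-0.023, -0.041, -0.0, 0.0, 0.0, 1.0]
-- 6 rows to [ 0.46 -0.32  0.3 ]
[-0.022, -0.039, 0.003, 0.0, 0.0, 0.9]
[-0.023, -0.039, 0.003, 0.0, 0.0, 0.9]
[-0.023, -0.039, 0.003, 0.0, 0.0, 0.9]
[-0.024, -0.038, 0.004, 0.0, 0.0, 0.9]
[-0.024, -0.038, 0.003, 0.0, 0.0, 0.9]
[-0.025, -0.038, 0.004, 0.0, 0.0, 1.0]
```

```bash
python3 -m handwheel '[[0.087,-0.032,-0.034,-0.015,0,0,0.5],[0.087,-0.032,-0.034,-0.015,0,0,0.5],[0.087,-0.033,-0.034,-0.015,0,0,0.5],[0.087,-0.033,-0.033,-0.015,0,0,0.5],[0.087,-0.033,-0.033,-0.015,0,0,0.5],[0.087,-0.033,-0.033,-0.015,0,0,0.5],[0.087,-0.033,-0.031,-0.002,0,0,0.7],[0.087,-0.033,-0.031,-0.002,0,0,0.7],[0.087,-0.034,-0.031,-0.002,0,0,0.7],[0.087,-0.034,-0.030,-0.002,0,0,0.7]]'
python3 -c "
from plan import *
plan([((.445,.1,.32),Rz(68)),((.445,-.05,.32),Rz(64)),((.46,-.32,.30),Rz(58.5))])
print(ctrl.get_state()['joint_positions'])"
```

```text
time: 1.35
position: [0.3871, 0.2184, 0.3204]
tool_rot: [-0.568, -3.09, -0.0]
ft_force: [-0.1, 0.5, -0.2]
grip_width: 1.001
grip_force: 0.0
t 1.35 pos [0.3871 0.2184 0.3204] w [ 0. -0.  1.] yaz 69.2
-- 3 rows to [0.445 0.1   0.32 ]
[-0.032, -0.03, 0.0, -0.0, -0.0, 0.4]
[-0.032, -0.03, 0.0, -0.0, -0.0, 0.4]
[-0.033, -0.029, 0.0, -0.0, -0.0, 0.4]
-- 4 rows to [ 0.445 -0.05   0.32 ]
[-0.014, -0.035, 0.0, -0.0, -0.0, 1.0]
[-0.015, -0.035, 0.0, -0.0, -0.0, 1.0]
[-0.015, -0.034, 0.0, -0.0, -0.0, 1.0]
[-0.016, -0.034, 0.0, -0.0, -0.0, 1.0]
-- 6 rows to [ 0.46 -0.32  0.3 ]
[-0.022, -0.039, 0.003, -0.0, -0.0, 0.9]
[-0.023, -0.039, 0.003, -0.0, -0.0, 0.9]
[-0.023, -0.039, 0.004, -0.0, -0.0, 0.9]
[-0.024, -0.038, 0.003, -0.0, -0.0, 0.9]
[-0.024, -0.038, 0.004, -0.0, -0.0, 0.9]
[-0.025, -0.038, 0.003, -0.0, -0.0, 1.0]
[-0.89525397 -0.16704486  0.28109209  1.7728576   0.04604207  1.52950811
  0.58756835]
```

```bash
python3 -m handwheel '[[0.087,-0.032,-0.030,0,0,0,0.4],[0.087,-0.032,-0.030,0,0,0,0.4],[0.087,-0.033,-0.029,0,0,0,0.4],[0.087,-0.015,-0.035,0,0,0,1],[0.087,-0.015,-0.035,0,0,0,1],[0.087,-0.015,-0.034,0,0,0,1],[0.087,-0.016,-0.034,0,0,0,1],[0.087,-0.022,-0.039,0.003,0,0,0.9],[0.087,-0.023,-0.039,0.003,0,0,0.9],[0.087,-0.023,-0.039,0.003,0,0,0.9]]'
python3 -c "
from plan import *
w=np.array([-.3,-.486,.82]);w/=np.linalg.norm(w);T=np.array([.565,-.274,.1447])
plan([((.46,-.32,.30),Rz(58.5)),(T+.11*w,Rz(58.5,w))],ang=8)
print(ctrl.get_state()['joint_positions'])"
```

```text
time: 2.6
position: [0.4533, -0.1854, 0.3113]
tool_rot: [0.779, 3.043, 0.001]
ft_force: [1.1, 0.2, -0.7]
grip_width: 1.001
grip_force: 0.0
t 2.6 pos [ 0.4533 -0.1854  0.3113] w [-0.    -0.001  1.   ] yaz 61.3
-- 3 rows to [ 0.46 -0.32  0.3 ]
[-0.024, -0.038, 0.004, 0.0, -0.0, 0.9]
[-0.024, -0.038, 0.004, 0.0, -0.0, 0.9]
[-0.024, -0.038, 0.003, 0.0, -0.0, 1.0]
-- 5 rows to [ 0.53197681 -0.32749757  0.23496339]
[-0.013, 0.006, 0.013, -7.0, -0.0, -0.0]
[-0.013, 0.005, 0.014, -7.0, -0.0, -0.0]
[-0.013, 0.003, 0.014, -6.9, -0.0, -0.0]
[-0.013, 0.001, 0.014, -7.0, -0.1, -0.0]
[-0.014, -0.0, 0.015, -6.9, -0.0, -0.1]
[-0.57620399 -0.12114634  0.84489242  1.71597136  0.09000034  1.50636608
  1.32889028]
```

```bash
python3 -m handwheel '[[0.087,-0.024,-0.038,0.004,0,0,0.9],[0.087,-0.024,-0.038,0.004,0,0,0.9],[0.087,-0.024,-0.038,0.003,0,0,1],[0.087,-0.013,0.006,0.013,-7,0,0],[0.087,-0.013,0.005,0.014,-7,0,0],[0.087,-0.013,0.003,0.014,-7,0,0],[0.087,-0.013,0.001,0.014,-7,0,0],[0.087,-0.014,0,0.015,-7,0,0],[0.087,0,0,0,0,0,0]]'
python3 -c "
from h import *
for n in('side','top'): snap(n,n+'1')
s=ctrl.get_state();print(s['position'],Ro.from_rotvec(s['tool_rot']).as_matrix().round(3),s['joint_positions'])"
```

```text
time: 3.72
position: [0.5308, -0.3273, 0.2318]
tool_rot: [0.784, 2.745, 0.866]
ft_force: [-0.7, 0.1, 0.1]
grip_width: 1.001
grip_force: 0.0
[ 0.53252809 -0.32608692  0.23538038] [[-0.853  0.429  0.298]
 [ 0.523  0.699  0.488]
 [ 0.001  0.572 -0.82 ]] [ 0.17101513  0.49311763  0.90967817  1.52355929 -0.90012921  1.66759606
  2.18298314]
```

View pics/side1.png

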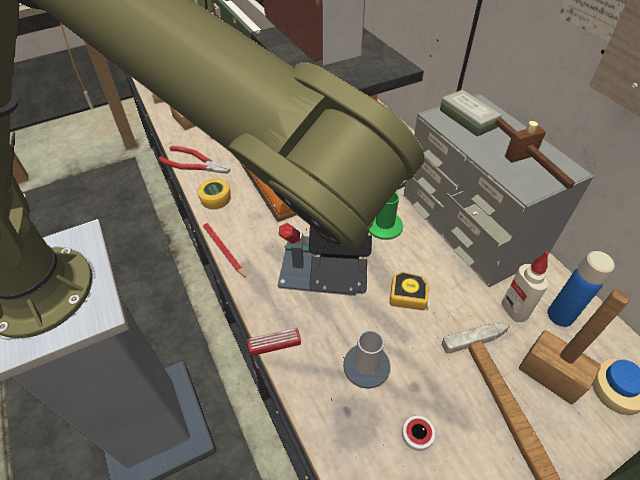

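The arm hides the yellow handle in side1. The red handle at (290,231) is untouched and the pose matches the plan, so I'll advance along the axis and grip.

```bash
python3 -m handwheel '[[0.087,0,0,0.03,0,0,0],[0.087,0,0,0.03,0,0,0],[0.087,0,0,0.025,0,0,0],[0.087,0,0,0.023,0,0,0],[0.087,0,0,0,0,0,0],[0.02,0,0,0,0,0,0],[0.02,0,0,0,0,0,0],[0.02,0,0,0,0,0,0],[0.02,0,0,0,0,0,0],[0.02,0,0,0,0,0,0]]' 30
python3 -c "
from h import *
s=ctrl.get_state();print(s['position'],s['grip_width']*.087,s['grip_force'],s['ft_force'],s['joint_positions'])"
```

```text
time: 5.08
position: [0.5652, -0.2733, 0.147]
tool_rot: [0.774, 2.743, 0.865]
ft_force: [-0.2, 0.7, -0.5]
grip_width: 0.513
grip_force: 0.0
[ 0.56520179 -0.2733076   0.14704506] 0.04465378550208182 0.0 [-0.22362543  0.73633913 -0.45280771] [ 0.08981097  0.53212428  0.86310715  1.65893971 -0.95954818  1.49766395
  2.2172538 ]
```

```bash
python3 -m handwheel '[[0.02,0,0,0,0,0,0],[0.02,0,0,0,0,0,0],[0.02,0,0,0,0,0,0],[0.02,0,0,0,0,0,0],[0.02,0,0,0,0,0,0]]' 30
```

```text
time: 5.7
position: [0.565, -0.2735, 0.1467]
tool_rot: [0.774, 2.743, 0.864]
ft_force: [-1.4, -1.5, -1.1]
grip_width: 0.313
grip_force: 30.0
```

Gripped: opening 27 mm, 30 N. Drawing it out along the axis.

```bash
python3 -m handwheel '[[0.02,0,0,-0.01,0,0,0],[0.02,0,0,-0.015,0,0,0],[0.02,0,0,-0.015,0,0,0]]' 40
python3 -m handwheel '[[0.02,0,0,-0.02,0,0,0],[0.02,0,0,-0.02,0,0,0],[0.02,0,0,-0.02,0,0,0],[0.02,0,0,-0.02,0,0,0],[0.02,0,0,0,0,0,0]]'
python3 -c "
from plan import *
print(ctrl.get_state()['joint_positions'])
plan([((.48,-.40,.33),Rz(58.5)),((.518,-.457,.30),Rz(58.5))],ang=7)"
```

```text
time: 6.08
position: [0.5533, -0.2932, 0.1814]
tool_rot: [0.773, 2.741, 0.865]
ft_force: [0.1, -0.1, -0.9]
grip_width: 0.314
grip_force: 39.9
time: 6.7
position: [0.5288, -0.3339, 0.2469]
tool_rot: [0.775, 2.741, 0.861]
ft_force: [-0.0, 0.4, -1.8]
grip_width: 0.313
grip_force: 39.9
[ 0.18482445  0.49083769  0.91445262  1.50329071 -0.89824064  1.68846504
  2.18087556]
t 6.7 pos [ 0.5288 -0.3339  0.2469] w [-0.302 -0.487  0.82 ] yaz 58.5
-- 5 rows to [ 0.48 -0.4   0.33]
[0.001, -0.004, -0.023, 7.0, 0.0, -0.0]
[0.001, -0.007, -0.022, 7.0, 0.0, -0.0]
[0.002, -0.009, -0.022, 7.0, 0.1, -0.0]
[0.001, -0.012, -0.02, 7.0, 0.0, -0.0]
[0.002, -0.014, -0.018, 6.9, 0.1, -0.1]
-- 2 rows to [ 0.518 -0.457  0.3  ]
[-0.031, -0.014, 0.015, 0.0, -0.0, 0.0]
[-0.031, -0.015, 0.015, 0.0, -0.0, 0.0]
```

```bash
python3 -m handwheel '[[0.02,0,-0.004,-0.023,7,0,0],[0.02,0.001,-0.007,-0.022,7,0,0],[0.02,0.002,-0.009,-0.022,7,0,0],[0.02,0.001,-0.012,-0.02,7,0,0],[0.02,0.002,-0.014,-0.018,7,0,0],[0.02,-0.031,-0.014,0.008,0,0,0],[0.02,-0.031,-0.015,0.008,0,0,0],[0.02,0,0,0,0,0,0],[0.02,0,0,0,0,0,0]]'
python3 -c "
from h import *
for n in('side','top'): snap(n,n+'2')
s=ctrl.get_state();print(s['position'],Ro.from_rotvec(s['tool_rot']).as_matrix().round(3),s['joint_positions'],s['grip_width'])"
```

```text
time: 7.82
position: [0.5188, -0.455, 0.3114]
tool_rot: [-0.853, -3.022, -0.002]
ft_force: [0.6, -0.3, -1.3]
grip_width: 0.312
grip_force: 39.9
[ 0.51895924 -0.4548934   0.31238045] [[-0.853  0.522  0.001]
 [ 0.522  0.853  0.001]
 [-0.     0.001 -1.   ]] [ 0.02969917  0.55040765  1.05532728  1.21565627 -0.47435415  1.6256905
  2.00708785] 0.3113394603800442
```

View pics/side2.png

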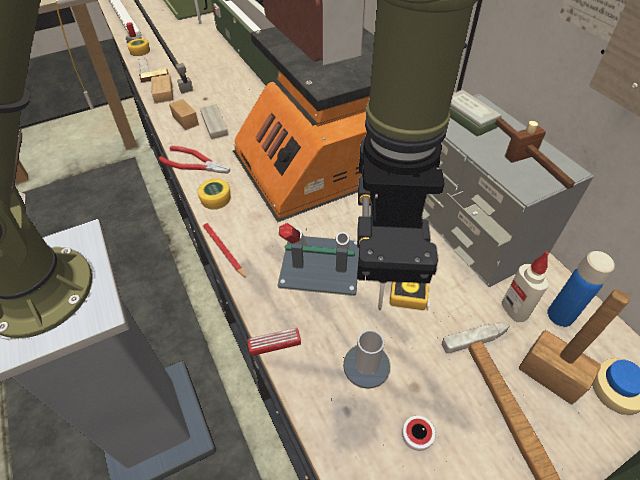

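In side2 the stand's right tube is empty at (343,240), red is still in place, and the shaft hangs below the gripper with its tip near (380,307). I'll enlarge this and compare it with the projected tip.

```bash
python3 - <<'E'
from h import *
I=cv2.imread('pics/side2.png');d=np.load('pics/side2.npy')
K,D,R,t=cam('side');s=ctrl.get_state();p=s['position'];R0=Ro.from_rotvec(s['tool_rot']).as_matrix()
for L in(.0,.05,.09,.115):print(L,cv2.projectPoints((p+R0[:,2]*L).reshape(1,3),cv2.Rodrigues(R)[0],t,K,D)[0].ravel().round(1))
for v in range(278,314,3): print(v,[(u,round(float(d[v,u]),3)) for u in range(376,387) if 0<d[v,u]<.78])
T=cv2.imread('pics/top2.png');o=np.zeros((600,800,3),np.uint8)
o[:480,:400]=cv2.resize(I[220:340,330:430],None,fx=4,fy=4,interpolation=2);o[:480,400:]=cv2.resize(T[190:350,360:493],(400,480))
cv2.imwrite('pics/crop2.png',o)
E
```

```text
0.0 [383.6 256. ]
0.05 [379.8 279.2]
0.09 [377.1 295.7]
0.115 [375.6 305.2]
278 [(376, 0.451), (377, 0.449), (378, 0.45), (379, 0.45), (380, 0.448), (381, 0.449), (382, 0.449), (383, 0.449), (384, 0.448), (385, 0.447), (386, 0.448)]
281 [(376, 0.454), (377, 0.453), (378, 0.453), (379, 0.453), (380, 0.455), (381, 0.453), (382, 0.453), (383, 0.453), (384, 0.452), (385, 0.452), (386, 0.452)]
284 [(380, 0.602), (381, 0.599), (382, 0.6), (383, 0.6), (384, 0.602)]
287 [(380, 0.607), (381, 0.605), (382, 0.605), (383, 0.605)]
290 [(380, 0.613), (381, 0.612), (382, 0.61), (383, 0.611)]
293 [(380, 0.615), (381, 0.616), (382, 0.617), (383, 0.616)]
296 [(379, 0.625), (380, 0.621), (381, 0.62), (382, 0.621)]
299 [(379, 0.627), (380, 0.625), (381, 0.626), (382, 0.629)]
302 [(379, 0.632), (380, 0.633), (381, 0.634), (382, 0.634)]
305 [(378, 0.642), (379, 0.638), (380, 0.638), (381, 0.638)]
308 [(378, 0.646), (379, 0.644), (380, 0.643), (381, 0.644)]
311 []
```

View pics/crop2.png

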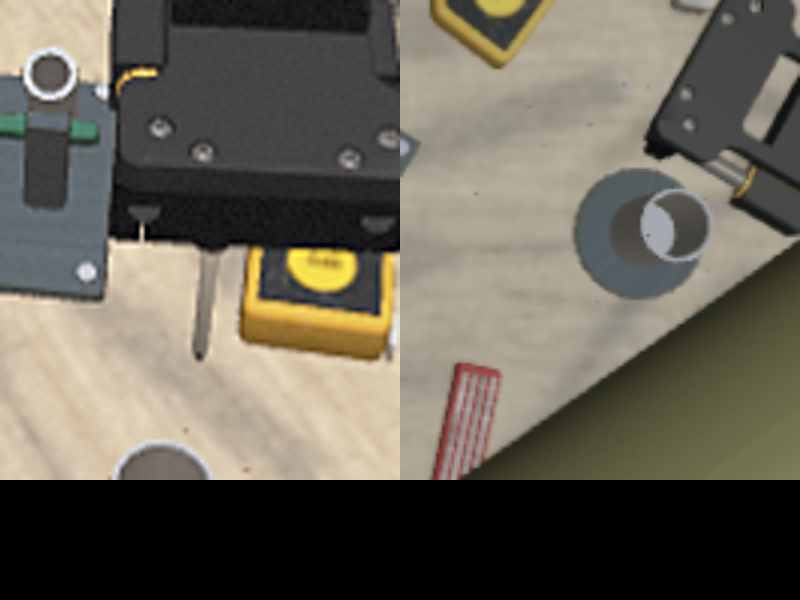

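The shaft shows at crop (203,300) with its tip at (200,357), which is side (380,309). Locating the tip and shaft axis from depth.

```bash
python3 - <<'E'
from h import *
d=np.load('pics/side2.npy')
v,u=np.mgrid[284:311,374:388];m=(d[v,u]>.55)&(d[v,u]<.67);P=pts('side',d,np.c_[u[m],v[m]])
c,r=ray('side',[(380,295)]);P=P+.0022*r[0]/np.linalg.norm(r[0])
Q=P.mean(0);w=np.linalg.svd(P-Q)[2][0];w*=np.sign(w[2]);s=(P-Q)@w
print(len(P),'w',w,'tip',Q+w*s.min(),'up',Q+w*s.max(),'lean',np.degrees(np.arccos(w[2])),'TCP',ctrl.get_state()['position'])
E
```

```text
106 w [-0.0279347   0.02176795  0.99937271] tip [ 0.52209301 -0.46107827  0.18935487] up [ 0.52020139 -0.45960423  0.25702813] lean 2.0295291695754623 TCP [ 0.51895924 -0.4548934   0.31238045]
```

```bash
python3 -m handwheel '[[0.02,0.005,0.001,0,0,0,0],[0.02,0,0,0.03,0,0,0],[0.02,0,0,0.03,0,0,0],[0.02,0,0,0.03,0,0,0],[0.02,0,0,0.025,0,0,0],[0.02,0,0,0.015,0,0,0],[0.02,0,0,0,0,0,0]]'
python3 -m handwheel '[[0.02,0,0,0.01,0,0,0],[0.02,0,0,0.01,0,0,0],[0.02,0,0,0.008,0,0,0],[0.02,0,0,0,0,0,0],[0.02,0,0,0,0,0,0]]'
python3 -c "
from h import *
s=ctrl.get_state();print(s['position'],s['grip_width'],s['grip_force'],s['ft_force'])"
```

```text
time: 8.8
position: [0.5152, -0.4512, 0.1814]
tool_rot: [-0.852, -3.023, -0.002]
ft_force: [0.4, 0.6, -0.6]
grip_width: 0.312
grip_force: 39.9
time: 9.43
position: [0.5154, -0.4523, 0.1541]
tool_rot: [0.853, 3.023, -0.0]
ft_force: [-0.1, -0.7, -0.2]
grip_width: 0.313
grip_force: 39.9
[ 0.51543012 -0.45231018  0.15412581] 0.31258678070254137 39.946533045731485 [-0.1154738  -0.72280233 -0.23326378]
```

```bash
python3 -m handwheel '[[0.02,0,0,0.004,0,0,0],[0.02,0,0,0.004,0,0,0],[0.02,0,0,0,0,0,0],[0.02,0,0,0,0,0,0]]'
python3 -c "
from h import *
for n in('side','top'): snap(n,n+'3')
I=cv2.imread('pics/side3.png');cv2.imwrite('pics/crop3.png',cv2.resize(I[260:410,290:450],None,fx=4,fy=4,interpolation=2))"
```

```text
time: 9.93
position: [0.5154, -0.4521, 0.1459]
tool_rot: [0.853, 3.024, 0.0]
ft_force: [-0.9, 0.5, -0.2]
grip_width: 0.311
grip_force: 39.9
```

View pics/crop3.png

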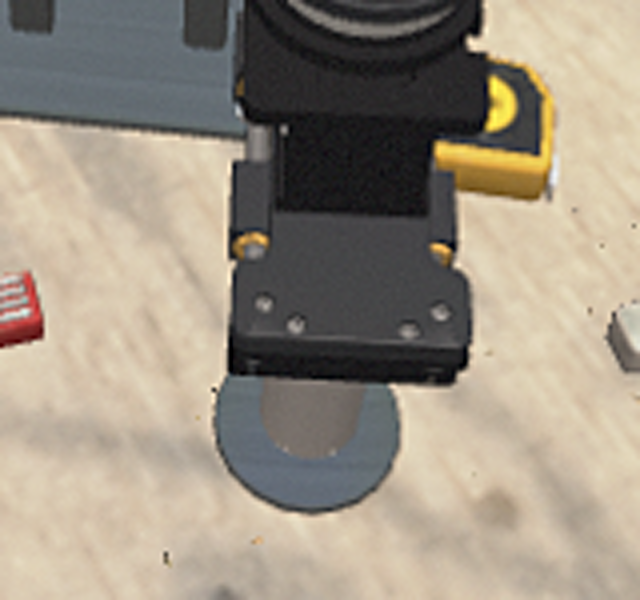

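```bash
python3 -m handwheel '[[0.02,0,0,0.002,0,0,0],[0.02,0,0,0,0,0,0],[0.045,0,0,0,0,0,0],[0.045,0,0,0,0,0,0],[0.087,0,0,0,0,0,0],[0.087,0,0,0,0,0,0],[0.087,0,0,0,0,0,0],[0.087,0,0,0,0,0,0],[0.087,0,0,0,0,0,0]]'
python3 -m handwheel '[[0.087,0,0,-0.01,0,0,0],[0.087,0,0,-0.02,0,0,0],[0.087,0,0,-0.03,0,0,0],[0.087,0,0,-0.04,0,0,0],[0.087,0,0,-0.04,0,0,0],[0.087,0,0,-0.04,0,0,0]]'
```

```text
time: 11.15
position: [0.5154, -0.4521, 0.1439]
tool_rot: [0.853, 3.024, 0.0]
ft_force: [-0.2, -0.1, 0.2]
grip_width: 0.963
grip_force: 0.0
time: 11.9
position: [0.5152, -0.4524, 0.3272]
tool_rot: [0.853, 3.022, -0.001]
ft_force: [0.5, -0.2, -0.2]
grip_width: 1.0
grip_force: 0.0
```

```bash
python3 -m handwheel '[[0.087,0,0.03,-0.03,0,0,0],[0.087,0,0.04,-0.02,0,0,0],[0.087,0,0.04,0,0,0,0],[0.087,0,0.04,0,0,0,0],[0.087,0,0,0,0,0,0],[0.087,0,0,0,0,0,0]]'
python3 - <<'E'
from m import *
for n in('side','top'):
    I,d=snap(n,n+'4')
    uv,C=cloud(n,d);hsv=cv2.cvtColor(I,cv2.COLOR_BGR2HSV)[uv[:,1],uv[:,0]]
    m=(hsv[:,0]>15)&(hsv[:,0]<35)&(hsv[:,1]>140)&(C[:,2]>.085)&(C[:,2]<.22)&(np.hypot(C[:,0]-.518,C[:,1]+.457)<.1)
    P=C[m]
    if len(P)>20:
        c,w,s,e=cyl(P,np.array([0,0,1.]),P.mean(0));print(n,len(P),'w',w,'top',c+w*s[1],'bot',c+w*s[0],'tip',c+w*(s[1]-.172),'lean',np.degrees(np.arccos(w[2])))
I=cv2.imread('pics/side4.png');cv2.imwrite('pics/crop4.png',cv2.resize(I[200:420,230:450],(600,600),interpolation=2))
E
```

```text
time: 12.65
position: [0.5932, -0.3249, 0.3752]
tool_rot: [0.853, 3.022, -0.002]
ft_force: [-1.0, -0.3, 0.1]
grip_width: 1.0
grip_force: 0.0
side 562 w [-0.31710289  0.10552657  0.94250194] top [ 0.47835152 -0.44245881  0.18207892] bot [ 0.50237187 -0.45045238  0.11068497] tip [ 0.53289322 -0.46060938  0.01996859] lean 19.52393954061904
top 269 w [-0.3413967   0.07022613  0.93729216] top [ 0.47701264 -0.44346671  0.18305796] bot [ 0.50091789 -0.44838408  0.11742696] tip [ 0.53573287 -0.45554561  0.02184371] lean 20.39832881000468
```

View pics/crop4.png

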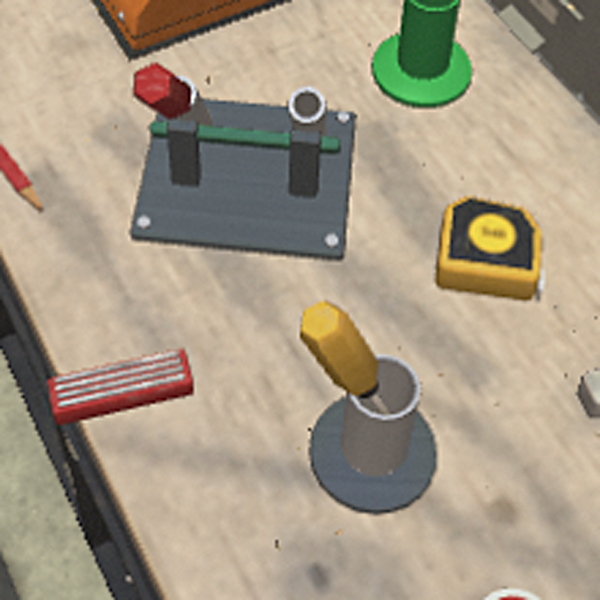

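The yellow driver stands in the steel cup at crop (350,360), leaning about 20° on the rim. Its tip is at z ≈ 0.020–0.022, about 1–3 mm above the floor, and about 15–18 mm from the centre; the cup wall limits this to 16 mm. Red, tape and hex block are where they were, and the gripper is clear, so I'll hand in.

```bash
python3 -c "
from bench import ctrl
print(ctrl.close_job())"
```

```text
the job is handed in; nothing more can be done
None
```

The job is handed in at about 13 s: the yellow screwdriver stands tip down in the steel cup, leaning about 20° on the rim with its tip at the floor, and in the last picture the red screwdriver, tape measure and hex key block look unmoved; the judge's verdict was not shown.

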